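# Turn the upside-down pinning tray over onto the work mat

### The arm

A 6-joint arm with a two-finger parallel gripper is mounted at the origin on a cart in front of the work surface, level with it; the furniture and walls round the work are solid. World frame = base frame: x ahead of the robot, y to its left, z up, the work surface at z = 0. Lengths are in m, angles in rad, forces in N, time in s.
With the tool pointing down it reaches from about 0.35 to 0.775 m from the base axis. Payload 5.5 kg.
Tool frame: the origin (TCP) lies between the finger pads; the fingertips stand 19 mm ahead of it and the grasp point (between the pads) is the TCP; z points along the fingers, x is the direction in which the jaws open and shut, and the axes are right-handed (so a half turn about z gives the same grasp; the last joint's range is limited). The gripper opens to 85 mm and grips with 20 to 120 N. Pads are 22 mm wide; open, the fingers measure 114 mm over their backs; the gripper's body (76 mm by 85 mm) begins 54 mm behind the grasp point. The pads swing forward as they close: fully open they stand 13 mm farther back than shut.
Start: joints at [1.01, 0.313, 0.046, 1.304, 0, 1.431], TCP at [0.235, 0.525, 0.25] pointing down, gripper open.
Joint ranges: [-2.76, 2.76], [-0.86, 1.69], [-1.03, 1.26], [-2.2, 2.34], [-1.47, 1.5], [-3.14, 3.14]. Speed limits (rad/s): [2.57, 2.57, 3.14, 3.14, 3.14, 3.14].

### API

Orientations are given as a unit quaternion [w, x, y, z].
In Python, from workcell import env gives the robot as it stands. The module is installed in compiled form; this text tells all that it offers.
- The arm moves only by the tool carry_out, never from a script. Its argument "steps" is a list of rows, each a list of 7 numbers: the gripper command: -1 is shut, 1 is fully open, values between are in proportion, then the shift along the tool's x, y, z in m, then the turn, a rotation vector about the tool's x, y, z in rad. A call has 1 to 20 rows; each row shifts and turns the commanded pose from where the row before left it, along the tool's axes as they then stand; what a row does not reach is not made up. A row lasts 1/8 s, in which the tool goes at most 62.5 mm and 10.7 degrees, less where a joint would pass 70% of its speed; a pose out of reach is approached as far as the arm can. A call with a gripper value outside its range is refused whole. The fingers move at their own pace and stop on an object; "grip_force" is the grip in N (left out, the last holds). Time passes only in rows, so rows that do not move let the fingers close. It gives the time, the measured TCP pose, the force and the opening at its end, in the units of the state.
- env.get_state(): the state, without advancing time (a new reading comes with each control period).
- env.read_camera(name): name is "side" or "top"; returns a dict with "color" (480x640x3 uint8, red, green, blue), "K" (3x3 intrinsics, pixels), "R" (3x3) and "t" (3): a world point X has camera coordinates R X + t. Camera axes: x right, y down, z forward; pixel columns grow to the right and rows downward; lengths in m; the calibration is good to about 2 mm. A picture is of the moment at which its call begins. There is no depth.
- env.hand_in(): hands the job in, once; it reports no verdict.
The state is a dict: "clock": time; "joint_pos": joint angles; "qvel": joint speeds; "tau": joint torques, N m; "tcp_pos": TCP position; "orientation": TCP orientation; "wrist_force": force on the tool from outside, world axes, zero at the start; "ft_torque": the same for the moment, N m; "finger_gap": finger opening in m.
Only numpy, scipy, OpenCV 4.12 (cv2) and the standard library are available. Lean on these libraries where they do the work, as an engineer would, in place of code of your own. Each camera call takes 0.05 s, during which the arm holds its last target. There are 200 camera calls.

### The job

One of the two small metal pinning trays came back from the washer upside down, its four round feet in the air. Turn that tray over and lay it, compartments up, flat in the middle of the cork mat, setting it down without letting it drop, then let go of it. Leave the other tray, which is already the right way up, where it is.

Things in the scene. Friction and masses are not known exactly. Their poses are not given: they have to be found in the camera images.
- returned_tray: tray that lies upside down at the start: open aluminium tray, 76 (x) x 72 (y) x 22 mm high, eight compartments, four round black rubber feet (12 mm wide) under the flat underside, included in the height; 0.14 to 0.23 kg. Origin: centre of the tray's body, 11 mm from either face. z points out of the compartment side: down at the start, up when right. Handle at its -x end
- returned_tray_sleeve (a point): centre of its grip sleeve: black cylinder, 12 mm dia, 52 mm long along tray y, 76 mm from the tray's centre toward tray -x (roughly toward the robot), 11 mm above what the tray lies on. Two rods 64 mm apart join it to the tray; 32 mm free between. It turns freely: lifted by it, the tray swings down and hangs, far end 114 mm below the sleeve's centre. Axes as the tray's
- ready_tray: the other tray, the same in every way but lying the right way up (feet down, compartments open upward); stays where it is. Origin at the centre of its body, axes as those of the first
- mat: cork mat, 150 x 150 x 3 mm, fixed flat on the bench; origin at the centre of its underside (bench height), z up; the top is 3 mm above the origin. Keep clear beside the work: an upright sheet-metal plate, 0.25 m high, stands at x 0.4 from y 0.11 leftward; a tool caddy, 0.1 m high with taller tools, from x 0.56 back, y -0.04 to 0.07

How it is judged:
By the outcome, as a careful person would: the job done as asked, in the order asked, and still so for the second after the job is handed in, with the robot touching nothing.
It also fails if it takes over 51 s, if anything falls off the work surface, if the arm or the gripper's body presses on something with over 40 N, if the wrist force passes 120 N, or if a joint passes its speed limit or range.

## Working session

There is one attempt and no reset: what is moved stays moved. The work goes in short steps, Python scripts to look and compute and a tool call to move; the robot and the scene stay as the last step left them, time stands still between calls to the robot, and variables do not carry over. Pictures are saved under pics/ and viewed, about 8 in all and at most 12, crops included, and the job is handed in when it is done.

Besides the shell and the picture viewer there is one more tool, called after ">>>" in YAML: its name, and indented under it one key for each argument. carry_out: Moves the arm, as the interface text tells. Its arguments: {"type":"object","properties":{"steps":{"type":"array","items":{"type":"array","items":{"type":"number"}}},"grip_force":{"type":"number"}},"required":["steps"]}

```bash
mkdir -p pics; python3 - <<'E'
from workcell import env
import cv2
s=env.get_state(); print(s)
for n in("top","side"):
    c=env.read_camera(n); cv2.imwrite(f"pics/{n}0.png",c["color"][:,:,::-1]); print(n,c["K"],c["R"],c["t"],-c["R"].T@c["t"])
E
```

```text
{'clock': 0.0, 'joint_pos': array([1.01042281e+00, 3.14023763e-01, 4.49591564e-02, 1.30359358e+00,
       1.65515695e-05, 1.43120214e+00]), 'qvel': array([-0.00075685, -0.00175385,  0.0004444 , -0.0002491 ,  0.00179412,
       -0.00145209]), 'tau': array([ 3.62112432e-04, -4.80629218e+01,  2.98530954e+01,  1.94987759e-02,
       -2.41244379e-04, -6.27611083e-07]), 'tcp_pos': array([0.23461392, 0.52443002, 0.24938744]), 'orientation': array([ 3.85149896e-04,  8.39187320e-01,  5.43841681e-01, -8.47560915e-04]), 'wrist_force': array([ 0.85819261, -0.54484993, -0.89586115]), 'ft_torque': array([-0.00479632,  0.00296432, -0.00297201]), 'finger_gap': 0.0853809929713051}
top [[452.11053736   0.         315.93375587]
 [  0.         452.11053736 232.68010602]
 [  0.           0.           1.        ]] [[ 2.71619039e-02 -9.99627207e-01  2.77097773e-03]
 [-9.93363866e-01 -2.73014240e-02 -1.11726728e-01]
 [ 1.11760729e-01  2.82121502e-04 -9.93735106e-01]] [-0.16004688  0.48928654  0.84749296] [ 0.39567031 -0.14686809  0.89729338]
side [[535.49197847   0.         321.43911321]
 [  0.         535.49197847 241.29602846]
 [  0.           0.           1.        ]] [[ 0.76950545  0.63863885  0.00133644]
 [ 0.55904026 -0.67258124 -0.48487983]
 [-0.30876423  0.3738648  -0.87457976]] [-0.3017629  -0.34755018  1.105897  ] [ 0.76796418 -0.45449418  0.79907835]
```

View pics/top0.png

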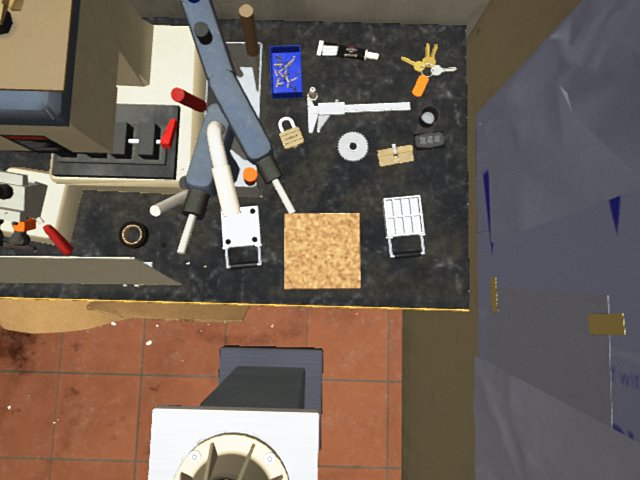

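View pics/side0.png

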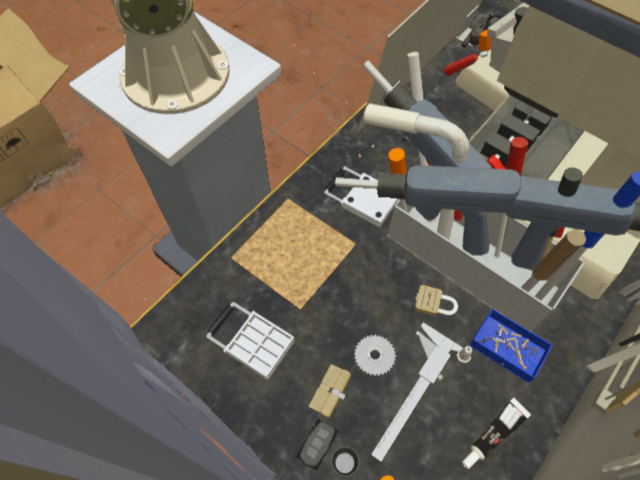

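```bash
cat > h.py <<'E'
import numpy as np, cv2
from workcell import env
def cam(n,pic=None):
    c=env.read_camera(n)
    if pic: cv2.imwrite(pic,c["color"][:,:,::-1])
    return c
def ray(c,p):
    d=c["R"].T@np.linalg.solve(c["K"],[p[0],p[1],1.]); return -c["R"].T@c["t"],d
def atz(c,p,z):
    o,d=ray(c,p); return o+d*(z-o[2])/d[2]
def tri(c1,p1,c2,p2):
    o,d=ray(c1,p1);q,e=ray(c2,p2)
    s=np.linalg.lstsq(np.c_[d,-e],q-o,rcond=None)[0]
    a,b=o+d*s[0],q+e*s[1]; return (a+b)/2,np.linalg.norm(a-b)
def proj(c,X):
    x=c["K"]@(c["R"]@np.asarray(X)+c["t"]); return x[:2]/x[2]
E
python3 - <<'E'
from h import *
t=cam("top");s=cam("side")
for n,a,b in [("A tip",(293,211),(335,183)),("A collar",(274,172),(392,185)),("Cnear",(232,212),(370,115)),("Cbend",(215,128),(462,155)),("Btip",(183,250),(368,63)),("Bcollar",(200,200),(395,92)),("tube2",(153,211),(413,55)),("Ahigh",(195,0),(630,190)),("orange",(250,174),(397,155))]:
    print(n,*tri(t,a,s,b))
a=cv2.resize(t["color"][185:295,170:370],None,fx=4,fy=4,interpolation=cv2.INTER_CUBIC)
cv2.imwrite("pics/ct.png",a[:,:,::-1])
b=cv2.resize(s["color"][130:260,300:450],None,fx=4.5,fy=4.5,interpolation=cv2.INTER_CUBIC)
cv2.imwrite("pics/cs.png",b[:,:,::-1])
E
```

```text
A tip [ 0.50841804 -0.10993546  0.188934  ] 0.0014431037967543561
A collar [ 0.57174941 -0.07457602  0.20092574] 0.009721144978293458
Cnear [ 0.4965244  -0.02287274  0.24304585] 0.0006163527472104053
Cbend [0.62712275 0.01147033 0.2287281 ] 0.000735886778730814
Btip [0.43938497 0.04367504 0.2533678 ] 0.003974306895139131
Bcollar [0.50820408 0.01831477 0.26241392] 0.003232538151279856
tube2 [0.49015978 0.08185012 0.27146097] 0.0004124738332326453
Ahigh [0.81321349 0.04624837 0.27544676] 0.01766759644877986
orange [ 0.55856508 -0.04362972  0.22623711] 0.002032189578962943
```

View pics/ct.png

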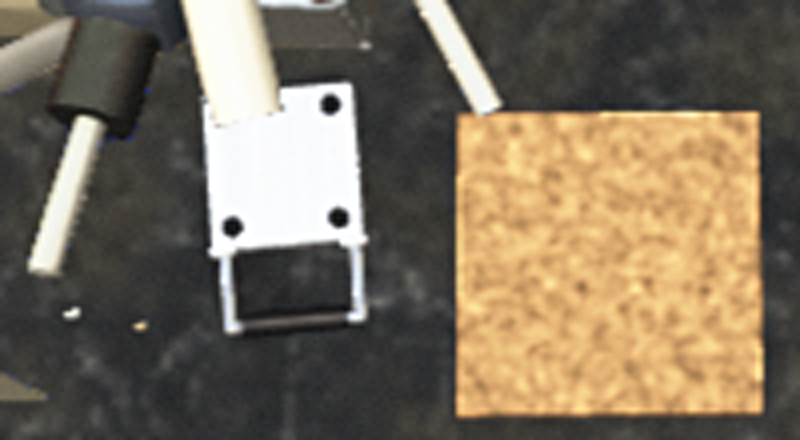

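View pics/cs.png

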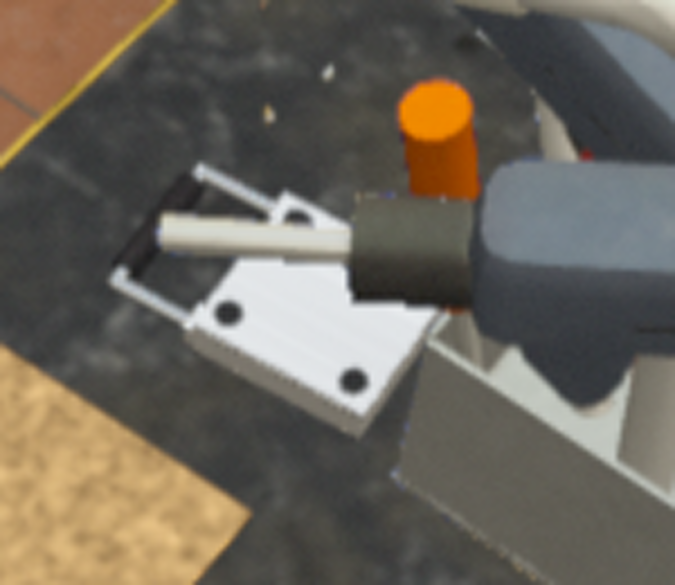

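```bash
python3 - <<'E'
from h import *
t=cam("top");s=cam("side")
T=lambda p:(170+p[0]/4-.4,185+p[1]/4-.4); S=lambda p:(300+p[0]/4.5-.4,130+p[1]/4.5-.4)
print("top feet",[atz(t,T(p),.022).round(4) for p in[(330,103),(338,217),(232,226)]])
print("side feet",[atz(s,S(p),.022).round(4) for p in[(353,381),(228,313),(298,215)]])
print("sleeve top",[atz(t,T(p),.011).round(4) for p in[(233,326),(361,316)]], "side",[atz(s,S(p),.011).round(4) for p in[(197,175),(120,277)]])
print("mat top",[atz(t,T(p),.003).round(4) for p in[(457,113),(760,112),(762,413),(457,416)]])
print("mat side",[atz(s,p,.003).round(4) for p in[(289,199),(354,244),(300,306),(233,259)]])
print("ready top",[atz(t,p,.022).round(4) for p in[(384,197),(422,195),(425,235),(386,237)]], [atz(t,p,.011).round(4) for p in [(389,256),(424,254)]])
print("ready side",[atz(s,p,.022).round(4) for p in[(258,310),(294,341),(267,375),(224,343)]])
print(cam("top")["color"].shape,env.get_state()["clock"])
E
```

```text
top feet [array([ 0.5347, -0.0205,  0.022 ]), array([ 0.4787, -0.0268,  0.022 ]), array([0.4729, 0.0245, 0.022 ])]
side feet [array([ 0.5342, -0.0199,  0.022 ]), array([ 0.4787, -0.026 ,  0.022 ]), array([0.4713, 0.028 , 0.022 ])]
sleeve top [array([0.4249, 0.0238, 0.011 ]), array([ 0.4315, -0.0386,  0.011 ])] side [array([0.4237, 0.0245, 0.011 ]), array([ 0.4313, -0.0338,  0.011 ])]
mat top [array([ 0.5344, -0.0814,  0.003 ]), array([ 0.5391, -0.2329,  0.003 ]), array([ 0.3896, -0.2363,  0.003 ]), array([ 0.3841, -0.0867,  0.003 ])]
mat side [array([ 0.3877, -0.0849,  0.003 ]), array([ 0.5327, -0.0829,  0.003 ]), array([ 0.5359, -0.2267,  0.003 ]), array([ 0.395 , -0.2345,  0.003 ])]
ready top [array([ 0.5684, -0.2785,  0.022 ]), array([ 0.5744, -0.3532,  0.022 ]), array([ 0.4954, -0.3592,  0.022 ]), array([ 0.4894, -0.2832,  0.022 ])] [array([ 0.4533, -0.2912,  0.011 ]), array([ 0.4591, -0.3599,  0.011 ])]
ready side [array([ 0.4958, -0.2787,  0.022 ]), array([ 0.5714, -0.2806,  0.022 ]), array([ 0.5749, -0.3445,  0.022 ]), array([ 0.4926, -0.3501,  0.022 ])]
(480, 640, 3) 0.35
```

```bash
cat >> h.py <<'E'
from scipy.spatial.transform import Rotation as Ro
def Rt(yaw,lean=20,pitch=0):
    """jaw x at yaw; body leans to the right of jaw x by lean; pitch>0 leans body toward -jaw x"""
    a,l=np.radians(yaw),np.radians(lean)
    x=np.array([np.cos(a),np.sin(a),0]);r=np.array([x[1],-x[0],0])
    z=-np.cos(l)*np.array([0,0,1])-np.sin(l)*r
    R=np.c_[x,np.cross(z,x),z]
    n=np.cross(x,r)
    return Ro.from_rotvec(np.radians(pitch)*r)*Ro.from_matrix(R)
def cur():
    s=env.get_state(); q=s["orientation"]; return s["tcp_pos"],Ro.from_quat([*q[1:],q[0]]),s
def rows(p,R,way):
    """way: list of (pos,Rot,n,grip)"""
    for q,Q,n,g in way:
        d=(np.asarray(q)-p)/n; w=(R.inv()*Q).as_rotvec()/n
        for _ in range(n):
            # round, and track what the rounded row really does
            sh=R.inv().apply(d).round(4); wr=w.round(4)
            print([g,*sh.tolist(),*wr.tolist()],end=",")
            p=p+R.apply(sh); R=R*Ro.from_rotvec(wr)
            d=d
        print("#",p.round(3),"mm/row %.0f deg/row %.1f"%(1e3*np.linalg.norm(d),np.degrees(np.linalg.norm(w))))
    return p,R
SL=np.array([.4283,-.0063,.011]); D=.0128
def tcp(sl,R): return np.asarray(sl)-D*R.apply([0,0,1])
E
python3 - <<'E'
from h import *
p,R,s=cur(); G=Rt(6.2); g=tcp(SL,G); pre=g-.38*G.apply([0,0,1]); print(g,pre)
rows(p,R,[((.17,.41,.42),Rt(65.9,0),5,-.2),((.34,.22,.42),Rt(36,5),6,-.2),((.40,.02,.42),Rt(20,12),5,-.2),(pre,G,4,-.2)])
E
```

```text
[ 0.42877281 -0.01065225  0.02302807] [ 0.44280923 -0.13985972  0.38011126]
[-0.2, -0.0263, -0.0025, -0.034, 0.0, 0.0001, -0.0],[-0.2, -0.0263, -0.0025, -0.034, 0.0, 0.0001, -0.0],[-0.2, -0.0263, -0.0025, -0.034, 0.0, 0.0001, -0.0],[-0.2, -0.0262, -0.0025, -0.034, 0.0, 0.0001, -0.0],[-0.2, -0.0262, -0.0025, -0.034, 0.0, 0.0001, -0.0],# [0.17 0.41 0.42] mm/row 43 deg/row 0.0
[-0.2, -0.0173, 0.0388, 0.0, 0.0142, 0.0038, 0.0869],[-0.2, -0.0139, 0.0402, -0.0006, 0.0142, 0.0038, 0.0869],[-0.2, -0.0103, 0.0412, -0.0012, 0.0142, 0.0038, 0.0869],[-0.2, -0.0067, 0.0419, -0.0018, 0.0142, 0.0038, 0.0869],[-0.2, -0.003, 0.0423, -0.0025, 0.0142, 0.0038, 0.0869],[-0.2, 0.0006, 0.0424, -0.0031, 0.0142, 0.0038, 0.0869],# [0.34 0.22 0.42] mm/row 43 deg/row 5.0
[-0.2, -0.0138, 0.0393, -0.0034, 0.0243, 0.0082, 0.0553],[-0.2, -0.0116, 0.0399, -0.0045, 0.0243, 0.0082, 0.0553],[-0.2, -0.0093, 0.0404, -0.0056, 0.0243, 0.0082, 0.0553],[-0.2, -0.007, 0.0407, -0.0066, 0.0243, 0.0082, 0.0553],[-0.2, -0.0047, 0.0408, -0.0077, 0.0243, 0.0082, 0.0553],# [0.4  0.02 0.42] mm/row 42 deg/row 3.5
[-0.2, -0.0036, 0.0424, 0.0012, 0.0347, 0.0166, 0.0579],[-0.2, -0.0012, 0.0425, -0.0003, 0.0347, 0.0166, 0.0579],[-0.2, 0.0013, 0.0425, -0.0018, 0.0347, 0.0166, 0.0579],[-0.2, 0.0038, 0.0422, -0.0032, 0.0347, 0.0166, 0.0579],# [ 0.443 -0.14   0.38 ] mm/row 43 deg/row 4.0
```

>>> carry_out:
  steps:
    - [-0.2,-0.0263,-0.0025,-0.034,0,0,0]
    - [-0.2,-0.0263,-0.0025,-0.034,0,0,0]
    - [-0.2,-0.0263,-0.0025,-0.034,0,0,0]
    - [-0.2,-0.0262,-0.0025,-0.034,0,0,0]
    - [-0.2,-0.0262,-0.0025,-0.034,0,0,0]
    - [-0.2,-0.0173,0.0388,0,0.0142,0.0038,0.0869]
    - [-0.2,-0.0139,0.0402,-0.0006,0.0142,0.0038,0.0869]
    - [-0.2,-0.0103,0.0412,-0.0012,0.0142,0.0038,0.0869]
    - [-0.2,-0.0067,0.0419,-0.0018,0.0142,0.0038,0.0869]
    - [-0.2,-0.003,0.0423,-0.0025,0.0142,0.0038,0.0869]
    - [-0.2,0.0006,0.0424,-0.0031,0.0142,0.0038,0.0869]
    - [-0.2,-0.0138,0.0393,-0.0034,0.0243,0.0082,0.0553]
    - [-0.2,-0.0116,0.0399,-0.0045,0.0243,0.0082,0.0553]
    - [-0.2,-0.0093,0.0404,-0.0056,0.0243,0.0082,0.0553]
    - [-0.2,-0.007,0.0407,-0.0066,0.0243,0.0082,0.0553]
    - [-0.2,-0.0047,0.0408,-0.0077,0.0243,0.0082,0.0553]
    - [-0.2,-0.0036,0.0424,0.0012,0.0347,0.0166,0.0579]
    - [-0.2,-0.0012,0.0425,-0.0003,0.0347,0.0166,0.0579]
    - [-0.2,0.0013,0.0425,-0.0018,0.0347,0.0166,0.0579]
    - [-0.2,0.0038,0.0422,-0.0032,0.0347,0.0166,0.0579]

```text
clock: 2.85
tcp_pos: [0.4431, -0.1412, 0.38]
orientation: [-0.174, 0.983, 0.052, -0.009]
wrist_force: [0.3, 0.1, -0.1]
finger_gap: 0.0343
```

```bash
python3 - <<'E'
from h import *
p,R,s=cur(); G=Rt(6.2); g=tcp(SL,G); pre=g-.08*G.apply([0,0,1]); print(p,s["joint_pos"],s["clock"],s["wrist_force"],s["finger_gap"])
print(np.degrees((R.inv()*G).as_rotvec()))
cam("side","pics/s1.png")
rows(p,R,[(pre,G,9,-.2)])
E
```

```text
[ 0.44307745 -0.14122658  0.38002299] [-0.63898356  0.2494403   0.22348834  1.78699478  0.25480945  0.79475426] 2.85 [ 0.32112892  0.08796848 -0.09289649] 0.0342700307815311
[-0.03590681 -0.06104002 -0.12221156]
[-0.2, -0.0, -0.0001, 0.0334, -0.0001, -0.0001, -0.0002],[-0.2, -0.0, -0.0001, 0.0334, -0.0001, -0.0001, -0.0002],[-0.2, -0.0, -0.0001, 0.0334, -0.0001, -0.0001, -0.0002],[-0.2, -0.0, -0.0001, 0.0334, -0.0001, -0.0001, -0.0002],[-0.2, -0.0, -0.0001, 0.0334, -0.0001, -0.0001, -0.0002],[-0.2, -0.0, -0.0001, 0.0334, -0.0001, -0.0001, -0.0002],[-0.2, -0.0, -0.0001, 0.0334, -0.0001, -0.0001, -0.0002],[-0.2, -0.0, -0.0002, 0.0334, -0.0001, -0.0001, -0.0002],[-0.2, -0.0, -0.0002, 0.0334, -0.0001, -0.0001, -0.0002],# [ 0.432 -0.038  0.098] mm/row 33 deg/row 0.0
```

View pics/s1.png

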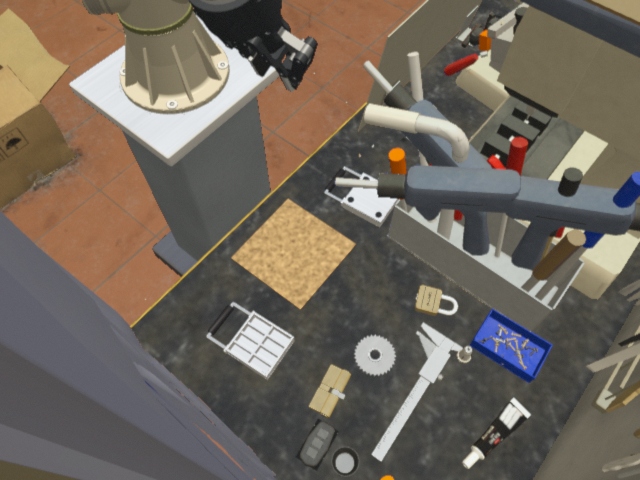

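The side view shows the gripper at about (290,60), clear of the tools, with the tray unchanged near (360,195). I'll descend along the tool axis.

>>> carry_out:
  steps:
    - [-0.2,0,-0.0001,0.0334,0,0,0]
    - [-0.2,0,-0.0001,0.0334,0,0,0]
    - [-0.2,0,-0.0001,0.0334,0,0,0]
    - [-0.2,0,-0.0001,0.0334,0,0,0]
    - [-0.2,0,-0.0001,0.0334,0,0,0]
    - [-0.2,0,-0.0001,0.0334,0,0,0]
    - [-0.2,0,-0.0001,0.0334,0,0,0]
    - [-0.2,0,-0.0001,0.0334,0,0,0]
    - [-0.2,0,-0.0001,0.033,0,0,0]
    - [-0.2,0,0,0,0,0,0]

```text
clock: 4.15
tcp_pos: [0.4297, -0.0355, 0.0971]
orientation: [-0.174, 0.983, 0.054, -0.012]
wrist_force: [0.6, -0.1, 0.5]
finger_gap: 0.0341
```

```bash
python3 - <<'E'
from h import *
p,R,s=cur(); G=Rt(6.2); g=tcp(SL,G); print(p,s["wrist_force"])
t=cam("top");c=cam("side")
a=cv2.resize(t["color"][170:280,180:320],None,fx=3.6,fy=3.6,interpolation=cv2.INTER_CUBIC)
b=cv2.resize(c["color"][80:230,290:430],None,fx=2.64,fy=2.64,interpolation=cv2.INTER_CUBIC)
h=396;cv2.imwrite("pics/pre.png",np.hstack([a[:h,:430],b[:h]])[:,:,::-1])
rows(p,R,[(g,G,5,-.2)])
E
```

```text
[ 0.42970323 -0.03546276  0.09712121] [ 0.55769738 -0.13156746  0.4798298 ]
[-0.2, 0.0004, 0.0004, 0.0156, -0.0004, 0.0009, -0.0],[-0.2, 0.0004, 0.0004, 0.0156, -0.0004, 0.0009, -0.0],[-0.2, 0.0004, 0.0004, 0.0156, -0.0004, 0.0009, -0.0],[-0.2, 0.0004, 0.0004, 0.0156, -0.0004, 0.0009, -0.0],[-0.2, 0.0004, 0.0004, 0.0156, -0.0004, 0.0009, -0.0],# [ 0.429 -0.011  0.023] mm/row 16 deg/row 0.1
```

View pics/pre.png

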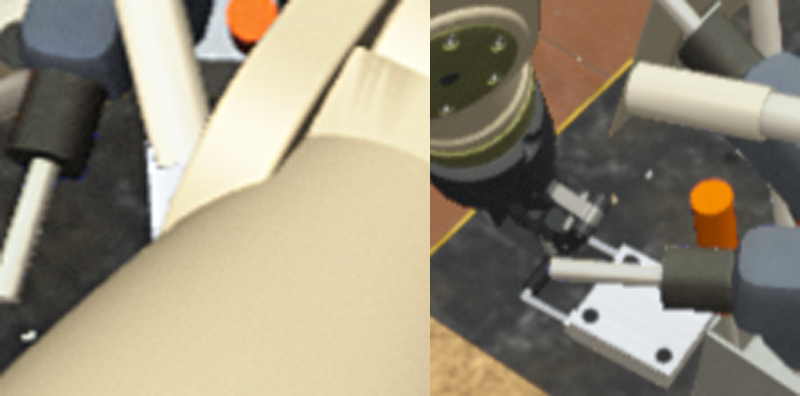

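The gripper sits above the sleeve (crop right half, ~(565,215)), with no contact. Going down, then closing.

>>> carry_out:
  steps:
    - [-0.2,0.0004,0.0004,0.0156,0,0.001,0]
    - [-0.2,0.0004,0.0004,0.0156,0,0.001,0]
    - [-0.2,0.0004,0.0004,0.0156,0,0.001,0]
    - [-0.2,0.0004,0.0004,0.0156,0,0.001,0]
    - [-0.2,0.0004,0.0004,0.015,0,0,0]
    - [-0.2,0,0,0,0,0,0]
  grip_force: 40

```text
clock: 5.0
tcp_pos: [0.4317, -0.0127, 0.0257]
orientation: [-0.173, 0.983, 0.053, -0.007]
wrist_force: [-0.6, 0.5, 0.4]
finger_gap: 0.034
```

>>> carry_out:
  steps:
    - [-0.5,0,0,0,0,0,0]
    - [-0.7,0,0,0,0,0,0]
    - [-1,0,0,0,0,0,0]
    - [-1,0,0,0,0,0,0]
    - [-1,0,0,0,0,0,0]
  grip_force: 40

```text
clock: 5.62
tcp_pos: [0.4313, -0.0125, 0.0252]
orientation: [-0.173, 0.983, 0.053, -0.007]
wrist_force: [-1.0, -1.6, 2.0]
finger_gap: 0.0096
```

```bash
python3 - <<'E'
from h import *
p,R,s=cur(); print(p,s["wrist_force"],s["finger_gap"],R.as_matrix()[:,2])
c=cam("side")
b=cv2.resize(c["color"][80:230,290:430],None,fx=4,fy=4,interpolation=cv2.INTER_CUBIC)
cv2.imwrite("pics/grip.png",b[:,:,::-1])
E
```

```text
[ 0.43131286 -0.01250316  0.02518402] [-0.96876802 -1.55667338  1.99414193] 0.009636668657309213 [-0.03269643  0.33977417 -0.93993854]
```

View pics/grip.png

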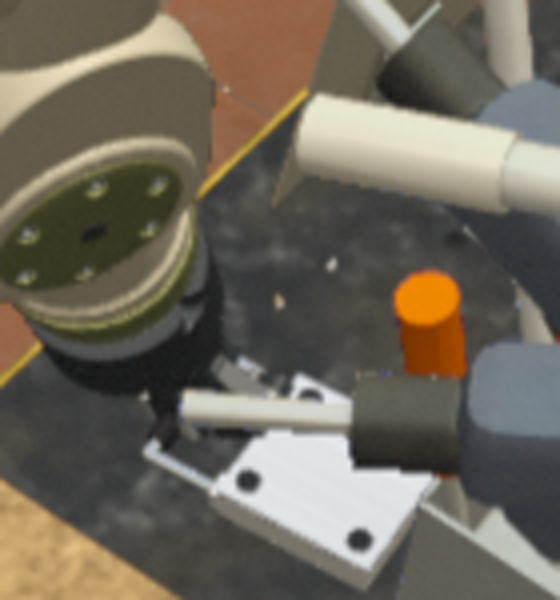

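The fingers are at the sleeve (crop ~(165,425)), but the gap of 9.6 mm is less than the 12 mm diameter. The grip may be high on the sleeve, so I'll reopen slightly, lower and re-close.

>>> carry_out:
  steps:
    - [-0.4,0,0,0,0,0,0]
    - [-0.4,0,0,0,0,0,0]
    - [-0.4,-0.001,0,0.0015,0,0,0]
    - [-0.4,-0.001,0,0.0015,0,0,0]
    - [-0.4,0,0,0,0,0,0]

```text
clock: 6.3
tcp_pos: [0.4287, -0.0112, 0.022]
orientation: [-0.174, 0.983, 0.053, -0.008]
wrist_force: [-0.4, 0.3, 0.0]
finger_gap: 0.0261
```

>>> carry_out:
  steps:
    - [-0.7,0,0,0,0,0,0]
    - [-1,0,0,0,0,0,0]
    - [-1,0,0,0,0,0,0]
    - [-1,0,0,0,0,0,0]
    - [-1,0,0,0,0,0,0]
    - [-1,0,0,0,0,0,0]
  grip_force: 40

```text
clock: 7.05
tcp_pos: [0.4293, -0.0115, 0.0223]
orientation: [-0.173, 0.983, 0.053, -0.007]
wrist_force: [0.6, -0.0, 1.4]
finger_gap: 0.0101
```

```bash
python3 - <<'E'
from h import *
p,R,s=cur(); print(s["tau"].round(2))
rows(p,R,[(p+[-.005,-.003,.03],R,3,-1),(p+[-.03,-.02,.16],R,10,-1)])
E
```

```text
[ -0.05 -39.07  18.25   2.15   0.68   0.  ]
[-1, -0.0017, -0.0027, -0.0097, 0.0, 0.0, 0.0],[-1, -0.0017, -0.0027, -0.0097, 0.0, 0.0, 0.0],[-1, -0.0017, -0.0027, -0.0097, 0.0, 0.0, 0.0],# [ 0.424 -0.014  0.052] mm/row 10 deg/row 0.0
[-1, -0.0026, -0.0031, -0.0127, 0.0, 0.0, 0.0],[-1, -0.0026, -0.0031, -0.0127, 0.0, 0.0, 0.0],[-1, -0.0026, -0.0031, -0.0127, 0.0, 0.0, 0.0],[-1, -0.0026, -0.0031, -0.0127, 0.0, 0.0, 0.0],[-1, -0.0026, -0.0031, -0.0127, 0.0, 0.0, 0.0],[-1, -0.0026, -0.0031, -0.0127, 0.0, 0.0, 0.0],[-1, -0.0026, -0.0031, -0.0127, 0.0, 0.0, 0.0],[-1, -0.0026, -0.0031, -0.0127, 0.0, 0.0, 0.0],[-1, -0.0026, -0.0031, -0.0127, 0.0, 0.0, 0.0],[-1, -0.0026, -0.0031, -0.0127, 0.0, 0.0, 0.0],# [ 0.399 -0.031  0.182] mm/row 13 deg/row 0.0
```

>>> carry_out:
  steps:
    - [-1,-0.0017,-0.0027,-0.0097,0,0,0]
    - [-1,-0.0017,-0.0027,-0.0097,0,0,0]
    - [-1,-0.0017,-0.0027,-0.0097,0,0,0]
    - [-1,0,0,0,0,0,0]
  grip_force: 60

```text
clock: 7.55
tcp_pos: [0.4239, -0.0144, 0.0532]
orientation: [-0.173, 0.983, 0.053, -0.007]
wrist_force: [-0.8, -0.1, 0.1]
finger_gap: 0.0092
```

>>> carry_out:
  steps:
    - [-1,-0.0026,-0.0031,-0.0127,0,0,0]
    - [-1,-0.0026,-0.0031,-0.0127,0,0,0]
    - [-1,-0.0026,-0.0031,-0.0127,0,0,0]
    - [-1,-0.0026,-0.0031,-0.0127,0,0,0]
    - [-1,-0.0026,-0.0031,-0.0127,0,0,0]
    - [-1,-0.0026,-0.0031,-0.0127,0,0,0]
    - [-1,-0.0026,-0.0031,-0.0127,0,0,0]
    - [-1,-0.0026,-0.0031,-0.0127,0,0,0]
    - [-1,-0.0026,-0.0031,-0.0127,0,0,0]
    - [-1,-0.0026,-0.0031,-0.0127,0,0,0]
    - [-1,0,0,0,0,0,0]
    - [-1,0,0,0,0,0,0]

```text
clock: 9.05
tcp_pos: [0.3991, -0.0313, 0.1819]
orientation: [-0.173, 0.983, 0.053, -0.008]
wrist_force: [-0.1, -0.5, -2.0]
finger_gap: 0.0097
```

```bash
python3 - <<'E'
from h import *
p,R,s=cur(); print(p,s["wrist_force"],s["finger_gap"],s["joint_pos"])
c=cam("side")
b=cv2.resize(c["color"][40:240,200:440],None,fx=3,fy=3,interpolation=cv2.INTER_CUBIC)
cv2.imwrite("pics/lift.png",b[:,:,::-1])
E
```

```text
[ 0.39911647 -0.03126282  0.18194286] [-0.13210235 -0.50411997 -2.03885126] 0.009680937844605466 [-0.48946307  0.13224151 -0.40883486  1.22874871  0.28867747  0.94497432]
```

View pics/lift.png

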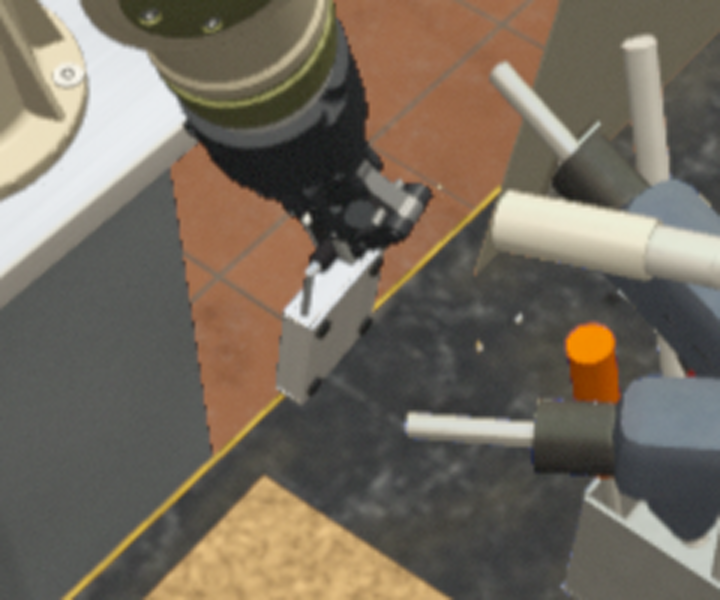

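The tray hangs from the sleeve (crop ~(330,320)), with its feet facing +x as predicted. Yawing it −96° will turn the feet to −y, so laying it down with the sleeve moving −y puts it the right way up.

```bash
python3 - <<'E'
from h import *
import h; h.D=.0122
p,R,s=cur(); F=Rt(-90); 
a=tcp((.385,-.10,.17),F); b=tcp((.461,-.11,.14),F); print(a,b)
rows(p,R,[(a,F,15,-1),(b,F,5,-1)])
E
```

```text
[ 0.38082735 -0.1         0.18146425] [ 0.45682735 -0.11        0.15146425]
[-1, -0.0017, 0.0042, -0.0015, -0.0002, 0.0381, 0.1051],[-1, -0.0012, 0.0043, -0.0016, -0.0002, 0.0381, 0.1051],[-1, -0.0007, 0.0044, -0.0016, -0.0002, 0.0381, 0.1051],[-1, -0.0001, 0.0045, -0.0016, -0.0002, 0.0381, 0.1051],[-1, 0.0004, 0.0045, -0.0016, -0.0002, 0.0381, 0.1051],[-1, 0.0009, 0.0044, -0.0016, -0.0002, 0.0381, 0.1051],[-1, 0.0014, 0.0043, -0.0015, -0.0002, 0.0381, 0.1051],[-1, 0.0019, 0.0041, -0.0015, -0.0002, 0.0381, 0.1051],[-1, 0.0024, 0.0039, -0.0014, -0.0002, 0.0381, 0.1051],[-1, 0.0028, 0.0036, -0.0013, -0.0002, 0.0381, 0.1051],[-1, 0.0032, 0.0033, -0.0012, -0.0002, 0.0381, 0.1051],[-1, 0.0036, 0.0029, -0.001, -0.0002, 0.0381, 0.1051],[-1, 0.0039, 0.0025, -0.0009, -0.0002, 0.0381, 0.1051],[-1, 0.0042, 0.0021, -0.0007, -0.0002, 0.0381, 0.1051],[-1, 0.0044, 0.0016, -0.0006, -0.0002, 0.0381, 0.1051],# [ 0.381 -0.1    0.181] mm/row 5 deg/row 6.4
[-1, 0.002, -0.0123, 0.0109, 0.0001, 0.0, 0.0001],[-1, 0.002, -0.0123, 0.0109, 0.0001, 0.0, 0.0001],[-1, 0.002, -0.0123, 0.0109, 0.0001, 0.0, 0.0001],[-1, 0.002, -0.0123, 0.0109, 0.0001, 0.0, 0.0001],[-1, 0.002, -0.0123, 0.0109, 0.0001, 0.0, 0.0001],# [ 0.457 -0.11   0.151] mm/row 17 deg/row 0.0
```

>>> carry_out:
  steps:
    - [-1,-0.0017,0.0042,-0.0015,0,0.0381,0.1051]
    - [-1,-0.0012,0.0043,-0.0016,0,0.0381,0.1051]
    - [-1,-0.0007,0.0044,-0.0016,0,0.0381,0.1051]
    - [-1,-0.0001,0.0045,-0.0016,0,0.0381,0.1051]
    - [-1,0.0004,0.0045,-0.0016,0,0.0381,0.1051]
    - [-1,0.0009,0.0044,-0.0016,0,0.0381,0.1051]
    - [-1,0.0014,0.0043,-0.0015,0,0.0381,0.1051]
    - [-1,0.0019,0.0041,-0.0015,0,0.0381,0.1051]
    - [-1,0.0024,0.0039,-0.0014,0,0.0381,0.1051]
    - [-1,0.0028,0.0036,-0.0013,0,0.0381,0.1051]
    - [-1,0.0032,0.0033,-0.0012,0,0.0381,0.1051]
    - [-1,0.0036,0.0029,-0.001,0,0.0381,0.1051]
    - [-1,0.0039,0.0025,-0.0009,0,0.0381,0.1051]
    - [-1,0.0042,0.0021,-0.0007,0,0.0381,0.1051]
    - [-1,0.0044,0.0016,-0.0006,0,0.0381,0.1051]
    - [-1,0,0,0,0,0,0]

```text
clock: 11.1
tcp_pos: [0.3801, -0.0993, 0.1811]
orientation: [-0.124, 0.697, -0.696, 0.122]
wrist_force: [-0.2, 0.8, -2.3]
finger_gap: 0.0095
```

>>> carry_out:
  steps:
    - [-1,0.001,-0.0061,0.0055,0,0,0]
    - [-1,0.002,-0.0123,0.0109,0,0,0]
    - [-1,0.002,-0.0123,0.0109,0,0,0]
    - [-1,0.002,-0.0123,0.0109,0,0,0]
    - [-1,0.002,-0.0123,0.0109,0,0,0]
    - [-1,0.001,-0.0061,0.0055,0,0,0]
    - [-1,0,0,0,0,0,0]
    - [-1,0,0,0,0,0,0]
    - [-1,0,0,0,0,0,0]
    - [-1,0,0,0,0,0,0]

```text
clock: 12.35
tcp_pos: [0.4572, -0.1101, 0.1519]
orientation: [-0.124, 0.696, -0.696, 0.123]
wrist_force: [-0.4, -0.5, -1.6]
finger_gap: 0.0099
```

```bash
python3 - <<'E'
from h import *
import h; h.D=.0122
p,R,s=cur(); F=Rt(-90); print(p,R.as_matrix().round(3),s["wrist_force"],s["finger_gap"],s["joint_pos"])
c=cam("side"); 
b=cv2.resize(c["color"][60:310,160:440],None,fx=2.4,fy=2.4,interpolation=cv2.INTER_CUBIC)
cv2.imwrite("pics/hang.png",b[:,:,::-1])
c_=-.121
arc=lambda th:(.461,c_-.114*np.sin(th)+.009*np.cos(th),.003+.114*np.cos(th)+.009*np.sin(th))
P=[((*arc(0)[:2],.1185),3)]+[(arc(np.radians(x)),2) for x in(4,9,15,21,28,35,42)]
pp,RR=rows(p,R,[(tcp(q,F),F,n,-1) for q,n in P])
E
```

```text
[ 0.45716331 -0.11011382  0.15193053] [[ 0.001 -0.939  0.344]
 [-1.    -0.     0.001]
 [-0.001 -0.344 -0.939]] [-0.40479234 -0.51924705 -1.55136561] 0.009852361085312292 [-0.5115326  -0.06883387 -0.71089521  0.61975721  0.17070413  2.65634069]
[-1, 0.0006, 0.0026, 0.0068, -0.0009, 0.0005, 0.0],[-1, 0.0006, 0.0026, 0.0068, -0.0009, 0.0005, 0.0],[-1, 0.0006, 0.0026, 0.0068, -0.0009, 0.0005, 0.0],# [ 0.457 -0.112  0.13 ] mm/row 7 deg/row 0.1
[-1, 0.004, 0.0002, 0.0006, 0.0, -0.0, 0.0001],[-1, 0.004, 0.0002, 0.0006, 0.0, -0.0, 0.0001],# [ 0.457 -0.12   0.129] mm/row 4 deg/row 0.0
[-1, 0.005, 0.0001, 0.0002, 0.0, -0.0, -0.0],[-1, 0.005, 0.0001, 0.0002, 0.0, -0.0, -0.0],# [ 0.457 -0.13   0.128] mm/row 5 deg/row 0.0
[-1, 0.006, 0.0003, 0.0007, 0.0, -0.0, -0.0],[-1, 0.006, 0.0003, 0.0007, 0.0, -0.0, -0.0],# [ 0.457 -0.142  0.127] mm/row 6 deg/row 0.0
[-1, 0.0058, 0.0004, 0.0013, 0.0, -0.0, -0.0],[-1, 0.0058, 0.0004, 0.0013, 0.0, -0.0, -0.0],# [ 0.457 -0.153  0.124] mm/row 6 deg/row 0.0
[-1, 0.0065, 0.0008, 0.0022, 0.0, -0.0, -0.0],[-1, 0.0065, 0.0008, 0.0022, 0.0, -0.0, -0.0],# [ 0.457 -0.166  0.119] mm/row 7 deg/row 0.0
[-1, 0.0063, 0.0011, 0.003, 0.0, -0.0, -0.0],[-1, 0.0063, 0.0011, 0.003, 0.0, -0.0, -0.0],# [ 0.457 -0.179  0.113] mm/row 7 deg/row 0.0
[-1, 0.0057, 0.0014, 0.0037, 0.0, -0.0, -0.0],[-1, 0.0057, 0.0014, 0.0037, 0.0, -0.0, -0.0],# [ 0.457 -0.19   0.105] mm/row 7 deg/row 0.0
```

View pics/hang.png

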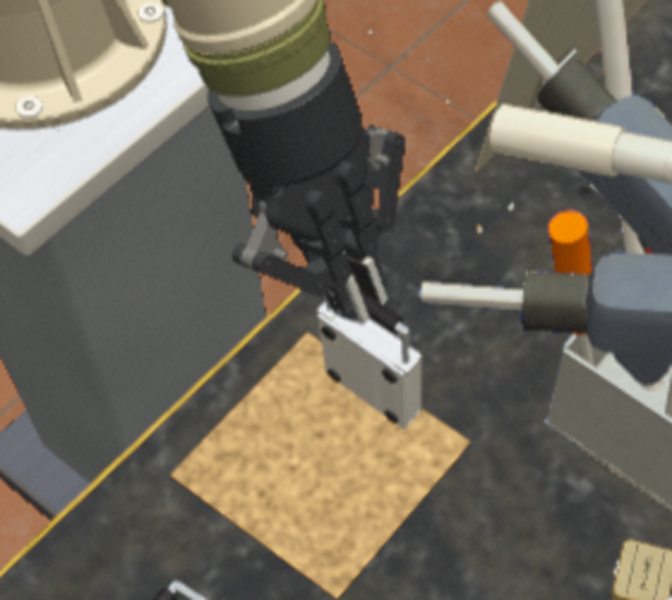

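The tray hangs over the rear-left part of the mat (crop ~(370,365)), feet facing −y, clear of tool A's tip at (425,293). I'll touch down and start the arc.

>>> carry_out:
  steps:
    - [-1,0.0006,0.0026,0.0068,0,0,0]
    - [-1,0.0006,0.0026,0.0068,0,0,0]
    - [-1,0.0006,0.0026,0.0068,0,0,0]
    - [-1,0.004,0.0002,0.0006,0,0,0]
    - [-1,0.004,0.0002,0.0006,0,0,0]
    - [-1,0.005,0.0001,0.0002,0,0,0]
    - [-1,0.005,0.0001,0.0002,0,0,0]
    - [-1,0.006,0.0003,0.0007,0,0,0]
    - [-1,0.006,0.0003,0.0007,0,0,0]
    - [-1,0.0058,0.0004,0.0013,0,0,0]
    - [-1,0.0058,0.0004,0.0013,0,0,0]
    - [-1,0.0065,0.0008,0.0022,0,0,0]
    - [-1,0.0065,0.0008,0.0022,0,0,0]
    - [-1,0.0063,0.0011,0.003,0,0,0]
    - [-1,0.0063,0.0011,0.003,0,0,0]
    - [-1,0.0057,0.0014,0.0037,0,0,0]
    - [-1,0.0057,0.0014,0.0037,0,0,0]
    - [-1,0,0,0,0,0,0]

```text
clock: 14.65
tcp_pos: [0.457, -0.1909, 0.1045]
orientation: [0.124, -0.696, 0.696, -0.123]
wrist_force: [-0.3, -0.2, -0.0]
finger_gap: 0.0091
```

```bash
python3 - <<'E'
from h import *
import h; h.D=.0122
p,R,s=cur(); F=Rt(-90); print(p,s["wrist_force"],s["finger_gap"],s["joint_pos"])
c=cam("side"); 
b=cv2.resize(c["color"][60:310,160:440],None,fx=2.4,fy=2.4,interpolation=cv2.INTER_CUBIC)
cv2.imwrite("pics/lay.png",b[:,:,::-1])
c_=-.121
arc=lambda th:(.461,c_-.114*np.sin(th)+.009*np.cos(th),.003+.114*np.cos(th)+.009*np.sin(th))
P=[(arc(np.radians(x)),2) for x in(49,56,63,70,77,83)]+[((.461,-.235,.0145),3)]
pp,RR=rows(p,R,[(tcp(q,F),F,n,-1) for q,n in P])
E
```

```text
[ 0.4570409  -0.19091486  0.10451344] [-0.29675649 -0.15885478 -0.04803496] 0.009148780606041728 [-0.68552428  0.05902206 -0.71663198  0.51979572  0.22069985  2.48701077]
[-1, 0.0051, 0.0016, 0.0039, -0.001, 0.0008, -0.0003],[-1, 0.0051, 0.0016, 0.0039, -0.001, 0.0008, -0.0003],# [ 0.457 -0.201  0.096] mm/row 7 deg/row 0.1
[-1, 0.0047, 0.0017, 0.0049, -0.0, -0.0, 0.0],[-1, 0.0047, 0.0017, 0.0049, -0.0, -0.0, 0.0],# [ 0.457 -0.211  0.086] mm/row 7 deg/row 0.0
[-1, 0.004, 0.002, 0.0054, -0.0, -0.0, 0.0],[-1, 0.004, 0.002, 0.0054, -0.0, -0.0, 0.0],# [ 0.457 -0.219  0.074] mm/row 7 deg/row 0.0
[-1, 0.0033, 0.0021, 0.0058, -0.0, -0.0, 0.0],[-1, 0.0033, 0.0021, 0.0058, -0.0, -0.0, 0.0],# [ 0.457 -0.225  0.062] mm/row 7 deg/row 0.0
[-1, 0.0025, 0.0022, 0.0061, -0.0, -0.0, 0.0],[-1, 0.0025, 0.0022, 0.0061, -0.0, -0.0, 0.0],# [ 0.457 -0.23   0.049] mm/row 7 deg/row 0.0
[-1, 0.0015, 0.002, 0.0054, -0.0, -0.0, 0.0],[-1, 0.0015, 0.002, 0.0054, -0.0, -0.0, 0.0],# [ 0.457 -0.233  0.037] mm/row 6 deg/row 0.0
[-1, 0.0006, 0.0013, 0.0036, -0.0, -0.0, 0.0],[-1, 0.0006, 0.0013, 0.0036, -0.0, -0.0, 0.0],[-1, 0.0006, 0.0013, 0.0036, -0.0, -0.0, 0.0],# [ 0.457 -0.235  0.026] mm/row 4 deg/row 0.0
```

View pics/lay.png

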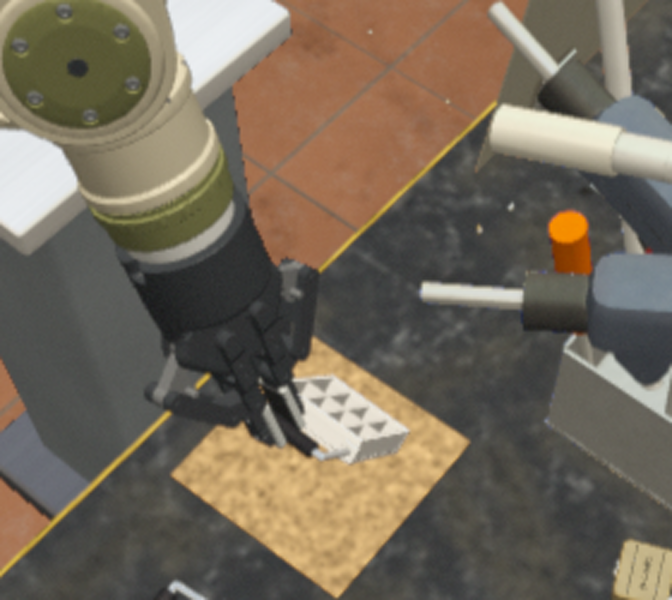

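The tray is leaning the right way with its compartments facing up (crop ~(350,415)). I'll continue the arc down.

>>> carry_out:
  steps:
    - [-1,0.0051,0.0016,0.0039,0,0,0]
    - [-1,0.0051,0.0016,0.0039,0,0,0]
    - [-1,0.0047,0.0017,0.0049,0,0,0]
    - [-1,0.0047,0.0017,0.0049,0,0,0]
    - [-1,0.004,0.002,0.0054,0,0,0]
    - [-1,0.004,0.002,0.0054,0,0,0]
    - [-1,0.0033,0.0021,0.0058,0,0,0]
    - [-1,0.0033,0.0021,0.0058,0,0,0]
    - [-1,0.0025,0.0022,0.0061,0,0,0]
    - [-1,0.0025,0.0022,0.0061,0,0,0]
    - [-1,0.0015,0.002,0.0054,0,0,0]
    - [-1,0.0015,0.002,0.0054,0,0,0]
    - [-1,0.0006,0.0012,0.0034,0,0,0]
    - [-1,0.0006,0.0012,0.0034,0,0,0]
    - [-1,0,0,0,0,0,0]
    - [-1,0,0,0,0,0,0]

```text
clock: 16.7
tcp_pos: [0.4569, -0.2334, 0.0303]
orientation: [-0.124, 0.696, -0.696, 0.123]
wrist_force: [-0.3, 0.5, -1.0]
finger_gap: 0.0092
```

```bash
python3 - <<'E'
from h import *
p,R,s=cur(); print(p,R.as_matrix()[:,2],s["wrist_force"],s["finger_gap"])
c=cam("side");t=cam("top")
b=cv2.resize(c["color"][170:320,200:380],None,fx=3.33,fy=3.33,interpolation=cv2.INTER_CUBIC)
cv2.imwrite("pics/down.png",b[:,:,::-1])
E
```

```text
[ 0.45691426 -0.23341049  0.03029554] [ 0.34382144  0.00218434 -0.9390325 ] [-0.33118783  0.4910964  -1.03650124] 0.009225635660659148
```

View pics/down.png

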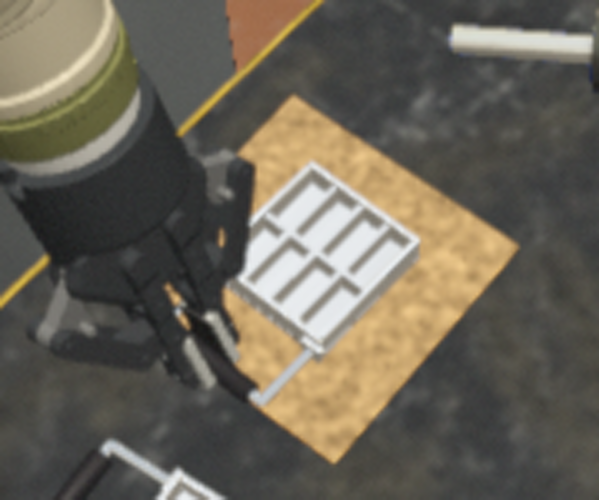

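```bash
python3 - <<'E'
from h import *
c=cam("side")
q=[atz(c,(200+a/3.333-.4,170+b/3.333-.4),z) for a,b,z in[(312,163,.025),(420,240,.025),(322,350,.027),(260,400,.019)]]
for x in q: print(x.round(4))
f=(q[0]+q[1])/2; print("far mid",f,"centre",f-[0,.038,0], "ctr2",(q[0]+q[2])/2)
p,R,s=cur(); rows(p,R,[(p+[0,0,-.0025],R,2,-1)])
E
```

```text
[ 0.4298 -0.1202  0.025 ]
[ 0.5004 -0.1196  0.025 ]
[ 0.5032 -0.1969  0.027 ]
[ 0.4951 -0.2329  0.019 ]
far mid [ 0.46506213 -0.11991426  0.025     ] centre [ 0.46506213 -0.15791426  0.025     ] ctr2 [ 0.46649958 -0.15852296  0.026     ]
[-1, 0.0, 0.0004, 0.0012, 0.0, 0.0, 0.0],[-1, 0.0, 0.0004, 0.0012, 0.0, 0.0, 0.0],# [ 0.457 -0.233  0.028] mm/row 1 deg/row 0.0
```

The centre measures about (0.465, −0.158), against the mat centre at (0.461, −0.159). I'll lower the last few millimetres.

>>> carry_out:
  steps:
    - [-1,0,0.0003,0.001,0,0,0]
    - [-1,0,0.0003,0.001,0,0,0]
    - [-1,0,0.0003,0.0007,0,0,0]
    - [-1,0,0,0,0,0,0]
    - [-1,0,0,0,0,0,0]

```text
clock: 17.48
tcp_pos: [0.4571, -0.2337, 0.0275]
orientation: [-0.124, 0.696, -0.696, 0.123]
wrist_force: [-0.6, -0.8, -1.2]
finger_gap: 0.0094
```

>>> carry_out:
  steps:
    - [-1,0,0.0003,0.0008,0,0,0]
    - [-1,0,0,0,0,0,0]
    - [-1,0,0,0,0,0,0]

```text
clock: 17.85
tcp_pos: [0.4572, -0.2338, 0.0267]
orientation: [-0.124, 0.696, -0.696, 0.123]
wrist_force: [-0.6, -0.7, -0.2]
finger_gap: 0.0093
```

>>> carry_out:
  steps:
    - [-1,0,0.0002,0.0006,0,0,0]
    - [-1,0,0,0,0,0,0]
    - [-1,0,0,0,0,0,0]

```text
clock: 18.23
tcp_pos: [0.4572, -0.2337, 0.0261]
orientation: [-0.124, 0.696, -0.696, 0.123]
wrist_force: [0.5, -0.8, 0.0]
finger_gap: 0.0093
```

>>> carry_out:
  steps:
    - [-1,0,0.0002,0.0006,0,0,0]
    - [-1,0,0,0,0,0,0]
    - [-1,0,0,0,0,0,0]

```text
clock: 18.6
tcp_pos: [0.4572, -0.2338, 0.0255]
orientation: [-0.124, 0.696, -0.696, 0.123]
wrist_force: [-0.3, -1.2, 0.6]
finger_gap: 0.0093
```

>>> carry_out:
  steps:
    - [-1,0,0.0002,0.0006,0,0,0]
    - [-1,0,0,0,0,0,0]
    - [-1,0,0,0,0,0,0]

```text
clock: 18.98
tcp_pos: [0.4573, -0.2339, 0.0249]
orientation: [-0.124, 0.696, -0.696, 0.123]
wrist_force: [-1.0, -1.8, 1.3]
finger_gap: 0.0094
```

Contact is confirmed: the vertical force has gone from −1.2 N to +1.3 N. I'll open gently and retreat along the tool axis.

>>> carry_out:
  steps:
    - [-0.7,0,0,0,0,0,0]
    - [-0.5,0,0,0,0,0,0]
    - [-0.35,0,0,0,0,0,0]
    - [-0.25,0,0,0,0,0,0]
    - [-0.25,0,0,0,0,0,0]
    - [-0.25,0,0,0,0,0,0]

```text
clock: 19.73
tcp_pos: [0.4572, -0.2337, 0.0247]
orientation: [-0.124, 0.696, -0.696, 0.123]
wrist_force: [-0.1, 0.3, 0.7]
finger_gap: 0.032
```

>>> carry_out:
  steps:
    - [-0.25,0,0,-0.006,0,0,0]
    - [-0.25,0,0,-0.01,0,0,0]
    - [-0.25,0,0,-0.02,0,0,0]
    - [-0.25,0,0,-0.03,0,0,0]
    - [-0.25,0,0,-0.04,0,0,0]
    - [-0.25,0,0,-0.04,0,0,0]
    - [-0.25,0,0,-0.04,0,0,0]
    - [-0.25,0,0,-0.04,0,0,0]
    - [-0.25,0,0,0,0,0,0]
    - [-0.25,0,0,0,0,0,0]

```text
clock: 20.98
tcp_pos: [0.3792, -0.2339, 0.237]
orientation: [-0.124, 0.696, -0.696, 0.123]
wrist_force: [-1.3, 0.3, -0.5]
finger_gap: 0.032
```

```bash
python3 - <<'E'
from h import *
p,R,s=cur(); print(p,s["wrist_force"],s["finger_gap"],s["clock"])
c=cam("side")["color"][180:390,190:390];t=cam("top")["color"][180:300,270:440]
b=cv2.resize(c,None,fx=2,fy=2,interpolation=cv2.INTER_CUBIC)
a=cv2.resize(t,(int(170*2.3),int(120*2.3)),interpolation=cv2.INTER_CUBIC)
o=np.zeros((420,400+a.shape[1],3),np.uint8);o[:420,:400]=b;o[:a.shape[0],400:]=a
cv2.imwrite("pics/fin.png",o[:,:,::-1])
E
```

```text
[ 0.37917096 -0.23394355  0.23699433] [-1.30571066  0.30794309 -0.50863125] 0.031997333806066744 20.975
```

View pics/fin.png

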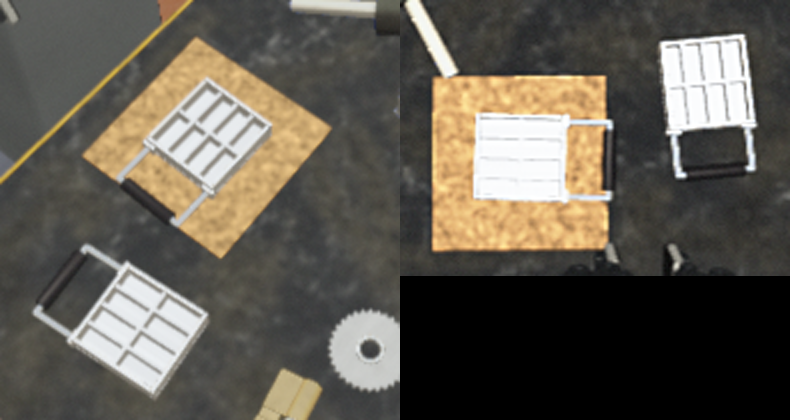

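The tray lies compartments up, centred at about (520,158) against the mat centre at (520,162), roughly 4 mm off. The ready tray is unmoved, and the gripper is clear.

```bash
python3 -c "
from workcell import env
print(env.hand_in())"
```

```text
the job is handed in; nothing more can be done
None
```

The returned tray is turned over and lying compartments up in the middle of the cork mat, and I have handed the job in at about 21 s on the clock.

I gripped it by the sleeve, lifted it to hang, and turned it 96°. Its far edge then touched the mat, and I laid it over in an arc. I let go only after the wrist force showed the mat carrying it (vertical force from −1.2 N to +1.3 N).

**Last checks:**
- **Position:** in the final top view the tray's centre is within about 4 mm of the mat's centre, and it looks flat. It lies turned 90° from its original heading, with the handle toward −y and the sleeve at the mat's edge.
- **Other tray:** it appears unmoved.
- **Gripper:** it ended clear at z 0.24 m, with only noise-level wrist force.

**One disagreement:** while gripping, the finger gap read 9 to 10 mm, although the sleeve is 12 mm in diameter. I reopened and gripped about 3 mm lower, but the reading stayed about the same. The grip held throughout, so I put it down to compliance in the pads or sleeve, though I did not confirm that.

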